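# Take the filter cover off a ventilator

## Task

Open the air-filter bay of the orange ventilator that lies on the bench: pinch the two blue side tabs of its white cover together, firmly but not hard, until both catches have let go, and draw the cover straight up out of its tight rubber seal without forcing the tabs or the catches. Set it down, not dropped, the right way up in the large compartment of the grey parts tray and let go; leave the filter seated in the bay and the other things where they are.

Things in the scene. Friction and masses are not known exactly. Their poses are not given: they have to be found in the camera images.
- vent: The orange ventilator, 230 (x) x 180 (y) x 100 mm, fixed, lying on its side with the filter bay up. Origin: centre of its underside. Its flat top (the deck) is 100 mm above the origin, with the bay in the middle and 58 mm of flat deck beside each tab. White front panel on +x, black carry handle on -x (50 mm up).
- bay (a point): Middle of the bay's mouth, at deck height: an opening 107 x 54 mm (x, y) with 6 mm thick catch lips along its long sides. A rubber seal at its +x end grips the cover: drawing the cover off takes a pull of 10 to 24 N (differs between units, cannot be seen) over the first 9 mm; then it comes free with a small jump.
- cover: The loose white filter cover, 0.12 to 0.19 kg, latched in the bay, axes parallel to the ventilator's. Origin: middle of the foot of its spigot (106 x 52 mm, 14 mm deep, in the bay with 1 mm play in y). Above the deck it is 120 mm long (x), 48 mm wide (60 over its 3 mm flange), 30 mm tall. A blue sprung tab stands out in the middle of each long side. Set down, it stands on the spigot's foot.
- cover_grip (a point): Point in the cover midway between the tabs, at half their height: 28 mm above the cover's origin, 14 mm above the deck while seated. Tab faces: 32 mm long (x), 24 mm tall, upright, facing the cover's +y and -y, 64 mm apart at rest, 50 mm fully in. The pull goes through the pinch: under about 10 N a tab a tight seal makes it slip; a load over 22 N on one tab (squeeze and pull together) cracks it.
- tab_left (a joint): How far the tab on the cover's +y side is pressed in, m: 0 at rest, 0.007 at its hard stop. Its spring takes 2 N to start and 5.5 N to reach the stop. Its barb clears the catch lip at 0.003 to 0.005; pulled up while still hooked, a catch tears at 18 N. (Its grip face is called grip_left, its hook barb_left, the lip over it lip_left.)
- tab_right (a joint): The same for the tab on the cover's -y side (grip_right, barb_right, lip_right).
- tray: The grey parts tray, 250 (x) x 216 (y) x 30 mm, fixed; walls 4 mm, floor 4 mm. Origin: centre of its underside. A cross wall (28 mm high) at x = +58 mm parts the large compartment (177 x 208 mm, on the -x side) from a narrow one on the +x side that holds two hose adaptors.
- tray_middle (a point): Middle of the large compartment, on its floor (4 mm above the bench); axes parallel to the tray's.
- filter_mid (a point): Centre of the filter cartridge (90 x 50 x 22 mm, loose) that lies on the bay's floor under the cover, its top 23 mm below the deck.
- spare_filter_mid (a point): Centre of a spare filter cartridge, the same, loose on the bench between ventilator and tray.
- adaptor_white_mid (a point): Centre of a white hose adaptor, 30 mm across, 45 mm tall, standing loose in the tray's narrow compartment.
- adaptor_blue_mid (a point): The same for a blue one.
- screwdriver: A red-handled screwdriver, about 200 mm, lying loose on the bench near the robot. Origin: under its middle.
There are look-alikes about, which are no part of the job. There is more than one size of the cover; the job needs the largest.

How it is judged:
By the outcome, as a careful person would: the job done as asked, in the order asked, and still so for the second after the job is handed in, with the robot touching nothing.
It also fails if it takes over 48 s, if anything falls off the work surface, if the arm or the gripper's body presses on something with over 40 N, if the wrist force passes 120 N, or if a joint passes its speed limit or range.

## Robot

A 7-joint arm with a two-finger parallel gripper is mounted at the origin on the work surface. World frame = base frame: x ahead of the robot, y to its left, z up, the work surface at z = 0. Lengths are in m, angles in rad, forces in N, time in s.
With the tool pointing down it reaches from about 0.425 to 0.875 m from the base axis. Payload 8.4 kg.
Tool frame: the origin (TCP) lies at the very end of the fingers, on their centre line; the grasp point (between the pads) lies 19 mm behind it; z points along the fingers, y is the line along which they close (so a half turn about z gives the same grasp; the last joint's range is limited). The gripper opens to 87 mm and grips with 3 to 60 N. Pads are 19 mm wide; open, the fingers measure 117 mm over their backs; the gripper's body (75 mm by 190 mm) begins 51 mm behind the grasp point.
Start: joints at [-1.31, 0.333, 0.04, 1.465, -0.013, 1.343, -0.059], TCP at [0.229, 0.608, 0.223] pointing down, gripper open.
Joint ranges: [-2.58, 2.58], [-0.38, 2.09], [-1.3, 1.39], [0.25, 2.4], [-1.5, 4.64], [0.08, 2.09], [-2.65, 2.65]. Speed limits (rad/s): [2.22, 2.22, 2.79, 2.79, 3.14, 3.14, 3.14].

## Interface

Orientations are given as a unit quaternion [x, y, z, w].
In Python, from rig import ctrl, camera, calibration, spotter gives the robot as it stands.
- The arm moves only by the shell command python3 -m inch 'ROWS' [OPENING] [FORCE]. ROWS is JSON, a list that holds one entry, the list of rows, each a list of 4 numbers: the shift along the world's x, y, z in cm, then the turn about the world's z in degrees. A call has 1 to 5 rows; each row is the pose to reach, as a shift and turn from the pose commanded when the call began; what a row does not reach only later rows make up. A row lasts 1/12 s, in which the tool goes at most 41.7 mm and 7.16 degrees, less where a joint would pass 70% of its speed; a pose out of reach is approached as far as the arm can. A call with a gripper value outside its range is refused whole. OPENING is the opening, from 0 (shut) to 1 (fully open), set as the call begins (- or left out, the last holds). The fingers move at their own pace and stop on an object; FORCE is the grip in N (left out, the last holds). Time passes only in rows, so rows that repeat a pose let the fingers close. It gives the time, the measured TCP pose, the force, the opening and the grip force at its end, in the units of the state.
- ctrl.sense(): the state, without advancing time (a new reading comes with each control period).
- camera(name): name is "scene" or "top" or "wrist"; returns the picture (480x640x3 uint8, red, green, blue); there is no depth.
- calibration(name): a dict with "vertical_fov" (degrees; the focal length in pixels is half the picture's height over the tangent of half this angle, whatever the lens; pixels are square), "cx", "cy" (the principal point, pixels), "k1" (the pictures are not rectified: a ray, as slopes to the right and down, at radius r is drawn at 1 + k1 r^2 times it, then the intrinsics apply), "camera_from_world" (4x4, takes a point from world to camera coordinates). Camera axes: x right, y down, z forward; pixel columns grow to the right and rows downward; lengths in m; the calibration is good to about 2 mm. A picture is of the moment at which its call begins: read the wrist's pose just before it. calibration takes no time and is no camera call; for the wrist camera it gives the pose at the moment of the call.
- ctrl.finish_job(): hands the job in; it is judged then, once.
Trained networks look in the newest picture that a camera, given by its name, has taken for a name from the list of things; names that differ only in an ending like _2 or _b are one class to them, and where a whole thing is asked for, a point or a joint stands for the part that bears it (a point fixed in the world has none). Each returns a list of dicts, best first, with "conf" (0 to 1); they miss things now and then, are a little off and sometimes report something else, mostly with a low value. They report only what shows in the picture. A call takes as long as a camera call. They do not tell look-alikes from the thing itself.
- spotter.boxes_of(camera, target): "pixel" ([column, row] in pixels, amid what is visible of it).
- spotter.cut_out(camera, target): "mask" (480x640 bool, what is visible of it) and "pixel" ([column, row] in pixels, amid what is visible of it).
The state is a dict: "time": time; "joint_positions": joint angles; "qvel": joint speeds; "tau": joint torques, N m; "position": TCP position; "tcp_rot": TCP orientation; "ft_force": force on the tool from outside, world axes, zero at the start; "ft_torque": the same for the moment, N m; "opening": finger opening in m; "grip_force": force on a finger pad.
Only numpy, scipy, OpenCV 4.12 (cv2) and the standard library are available. Lean on these libraries where they do the work, as an engineer would, in place of code of your own. Each camera call takes 0.05 s, during which the arm holds its last target. There are 200 camera calls.

## Working session

There is one attempt and no reset: what is moved stays moved. The work goes in short steps, Python scripts to look and compute and a shell command to move; the robot and the scene stay as the last step left them, time stands still between calls to the robot, and variables do not carry over. Pictures are saved under pics/ and viewed, at most 10 in all, crops included, and the job is handed in when it is done.

```bash
mkdir -p pics; ls; cat > h.py <<'E'
import numpy as np, cv2
from rig import ctrl, camera, calibration, spotter
def snap(n,f):
    im=camera(n); cv2.imwrite('pics/'+f,im[:,:,::-1]); return im
def ray(n,px,c=None):
    c=c or calibration(n); f=240/np.tan(np.radians(c['vertical_fov'])/2)
    d=np.array([(px[0]-c['cx'])/f,(px[1]-c['cy'])/f]); s=d.copy()
    for _ in range(20): s=d/(1+c['k1']*(s@s))
    M=np.array(c['camera_from_world']); R=M[:3,:3]
    o=-R.T@M[:3,3]; v=R.T@np.array([s[0],s[1],1]); return o,v/np.linalg.norm(v)
def atz(n,px,z,c=None):
    o,v=ray(n,px,c); return o+v*(z-o[2])/v[2]
def proj(n,p,c=None):
    c=c or calibration(n); f=240/np.tan(np.radians(c['vertical_fov'])/2)
    M=np.array(c['camera_from_world']); q=M[:3,:3]@np.array(p)+M[:3,3]; s=q[:2]/q[2]
    s=s*(1+c['k1']*(s@s)); return s*f+[c['cx'],c['cy']]
def tri(rs):
    A=sum(np.eye(3)-np.outer(v,v) for o,v in rs); b=sum((np.eye(3)-np.outer(v,v))@o for o,v in rs)
    return np.linalg.solve(A,b)
E
python3 - <<'E'
from h import *
a=snap('scene','s1.png');b=snap('top','t1.png')
cv2.imwrite('pics/st.png',cv2.resize(np.vstack([a,b]),(450*640//480*1,800))[:,:,::-1])
for n in('top','scene'):
  for t in('vent','cover','tab_left','tab_right','tray','spare_filter_mid','adaptor_white_mid','screwdriver'):
    print(n,t,[(np.round(d['pixel']).tolist(),round(d['conf'],2)) for d in spotter.boxes_of(n,t)[:5]])
E
```

```text
pics
top vent [([265.0, 244.0], 0.83)]
top cover [([176.0, 160.0], 0.91), ([250.0, 235.0], 0.68), ([202.0, 356.0], 0.63), ([358.0, 174.0], 0.28)]
top tab_left [([180.0, 171.0], 0.63), ([234.0, 232.0], 0.59)]
top tab_right [([203.0, 365.0], 0.62)]
top tray [([462.0, 225.0], 0.94)]
top spare_filter_mid [([360.0, 175.0], 0.65)]
top adaptor_white_mid [([434.0, 175.0], 0.59)]
top screwdriver [([363.0, 294.0], 0.78)]
scene vent [([384.0, 304.0], 0.76), ([289.0, 228.0], 0.73)]
scene cover [([388.0, 271.0], 0.89), ([462.0, 225.0], 0.72), ([462.0, 421.0], 0.66)]
scene tab_left [([465.0, 233.0], 0.67), ([404.0, 278.0], 0.61)]
scene tab_right [([468.0, 427.0], 0.5)]
scene tray [([162.0, 264.0], 0.7)]
scene spare_filter_mid [([244.0, 336.0], 0.94)]
scene adaptor_white_mid [([166.0, 306.0], 0.64)]
scene screwdriver []
```

View pics/t1.png

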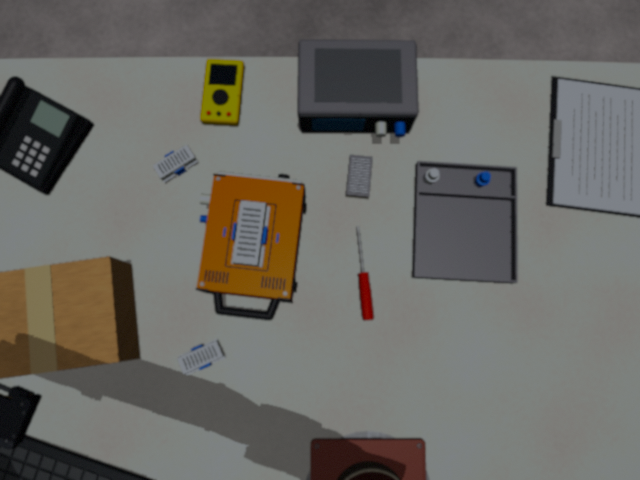

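View pics/s1.png

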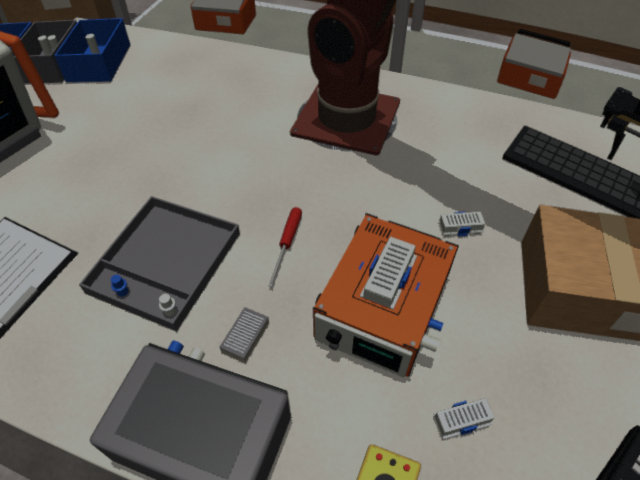

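The scene shows the robot base at the top, the tray at left and the ventilator at centre right. These could be mistaken for the cover (top-view pixels):
- (250,235): large, seated in the orange bay.
- (176,160): small, loose.
- (202,356): small, loose.

I choose (250,235), seen at (388,271) in the scene view. Next is a close crop and a rough measurement.

```bash
python3 - <<'E'
from h import *
a=camera('scene');b=camera('top')
cv2.imwrite('pics/crop.png',np.hstack([cv2.resize(a[210:380,300:470],(400,400),interpolation=2),cv2.resize(b[160:330,180:350],(400,400),interpolation=2)])[:,:,::-1])
def best(n,t,near):
    return min(spotter.cut_out(n,t),key=lambda d:np.hypot(*(np.array(d['pixel'])-near)))
P={}
for n,near in(('top',(250,235)),('scene',(388,271))):
    m=best(n,'cover',near)['mask']; im={'top':b,'scene':a}[n]
    P[n]=np.argwhere(m).mean(0)[::-1]; r=cv2.minAreaRect(np.argwhere(m)[:,::-1].astype(np.float32))
    box=np.array([atz(n,p,.125)[:2] for p in cv2.boxPoints(r)]); print(n,P[n],r,box.round(3).tolist())
    w=atz(n,P[n],.12); print('at z .12',w.round(4))
print('tri',tri([ray(n,P[n]) for n in P]).round(4))
m=best('top','vent',(250,240))['mask']; r=cv2.minAreaRect(np.argwhere(m)[:,::-1].astype(np.float32)); print('vent',r)
for n,near in(('top',(462,225)),('scene',(162,264))):
    m=best(n,'tray',near)['mask']; r=cv2.minAreaRect(np.argwhere(m)[:,::-1].astype(np.float32))
    c,_=cv2.findContours(m.astype(np.uint8),0,1); q=cv2.approxPolyDP(max(c,key=cv2.contourArea),12,True)[:,0]
    print('tray',n,q.tolist(),[atz(n,p,.03)[:2].round(3).tolist() for p in q])
# deck corners by hand from the top picture
for p in((213,176),(304,184),(293,299),(198,290)): print(p,atz('top',p,.1).round(3))
E
```

```text
top [249.85005171 233.33971044] ((249.42625427246094, 232.81149291992188), (33.950904846191406, 63.465553283691406), 5.194429397583008) [[0.455, 0.266], [0.577, 0.259], [0.571, 0.194], [0.45, 0.203]]
at z .12 [0.5127 0.2304 0.12  ]
scene [389.16107383 272.32130872] ((388.85003662109375, 270.95001220703125), (40.79338455200195, 67.04029083251953), 18.434946060180664) [[0.586, 0.199], [0.446, 0.197], [0.452, 0.269], [0.589, 0.264]]
at z .12 [0.5204 0.2333 0.12  ]
tri [0.5142 0.2322 0.111 ]
vent ((251.06356811523438, 246.1573486328125), (107.31551361083984, 148.6357879638672), 1.9749343395233154)
tray top [[417, 162], [413, 277], [516, 282], [516, 168]] [[0.686, -0.111], [0.439, -0.095], [0.429, -0.31], [0.675, -0.326]]
tray scene [[151, 196], [80, 285], [177, 330], [239, 231]] [[0.43, -0.31], [0.679, -0.321], [0.7, -0.096], [0.457, -0.086]]
(213, 176) [0.632 0.309 0.1  ]
(304, 184) [0.616 0.129 0.1  ]
(293, 299) [0.389 0.148 0.1  ]
(198, 290) [0.406 0.33  0.1  ]
```

View pics/crop.png

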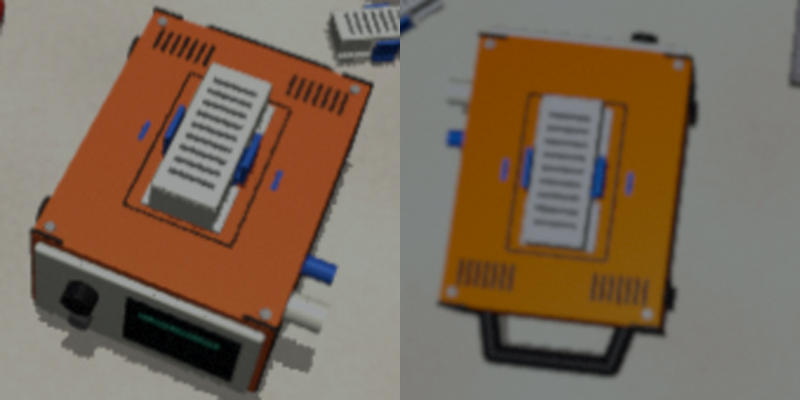

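The crop shows the big white cover seated in the orange deck, with a blue tab on each long side (top-view pixels ≈(233,232) and (265,235)). It is the largest of the three, so the choice stands. The vent yaw is about -5°. Next I check the tool yaw and move up and over.

```bash
python3 - <<'E'
from h import *
from scipy.spatial.transform import Rotation as R
s=ctrl.sense(); print(s['time'],s['position'],R.from_quat(s['tcp_rot']).as_matrix().round(3).tolist(),s['opening'],s['ft_force'])
print(proj('top',[.229,.608,.22]))
E
python3 -m inch '[[[0,0,4,0],[2,-3,8,0],[5,-6.5,8,0],[7.5,-9.5,8,0],[10,-12.5,8,0]]]' 1
```

```text
1.25 [0.22886948 0.60833289 0.22253598] [[-0.936, 0.352, -0.0], [0.352, 0.936, -0.0], [-0.0, -0.0, -1.0]] 0.08712848453092746 [-0.23785676  0.22005659 -0.13402216]
[  9.72922055 390.77975358]
time: 1.67
position: [0.3247, 0.4885, 0.3038]
tcp_rot: [0.178, 0.984, 0.001, 0.0]
ft_force: [1.1, 1.4, -0.0]
opening: 0.0868
grip_force: 0.0
```

```bash
python3 -m inch '[[[2.3,-3.2,0,4],[4.6,-6.4,0,8],[6.9,-9.6,0,12],[9.2,-12.8,0,15.5],[11.5,-16,0,15.5]]]'
python3 -m inch '[[[2.2,-3.1,0,0],[4.5,-6.2,-1,0],[6.7,-9.4,-2,0],[6.7,-9.4,-3,0],[6.7,-9.4,-3,0]]]'
python3 - <<'E'
from h import *
from scipy.spatial.transform import Rotation as R
s=ctrl.sense(); c=calibration('wrist'); im=snap('wrist','w1.png'); 
print(s['position'],np.degrees(np.arctan2(*R.from_quat(s['tcp_rot']).as_matrix()[[1,0],1])))
for t in('cover','tab_left','tab_right'): print(t,[(np.round(d['pixel']).tolist(),round(d['conf'],2),atz('wrist',d['pixel'],.13 if t=='cover' else .114,c).round(4).tolist()) for d in spotter.boxes_of('wrist',t)[:3]])
E
```

```text
time: 2.08
position: [0.4396, 0.3276, 0.3028]
tcp_rot: [0.043, 0.999, 0.0, 0.0]
ft_force: [1.3, 0.9, 0.2]
opening: 0.0871
grip_force: 0.0
time: 2.5
position: [0.5063, 0.2324, 0.2707]
tcp_rot: [0.047, 0.999, -0.001, -0.001]
ft_force: [-1.4, 1.3, -0.5]
opening: 0.0868
grip_force: 0.0
[0.50634541 0.23244574 0.27072834] 84.58593800732702
cover [([327.0, 227.0], 0.59, [0.5086, 0.2318, 0.13]), ([525.0, 313.0], 0.42, [0.5909, 0.3776, 0.13])]
tab_left [([363.0, 232.0], 0.78, [0.5189, 0.2585, 0.114])]
tab_right [([287.0, 228.0], 0.79, [0.5105, 0.2008, 0.114])]
```

View pics/w1.png

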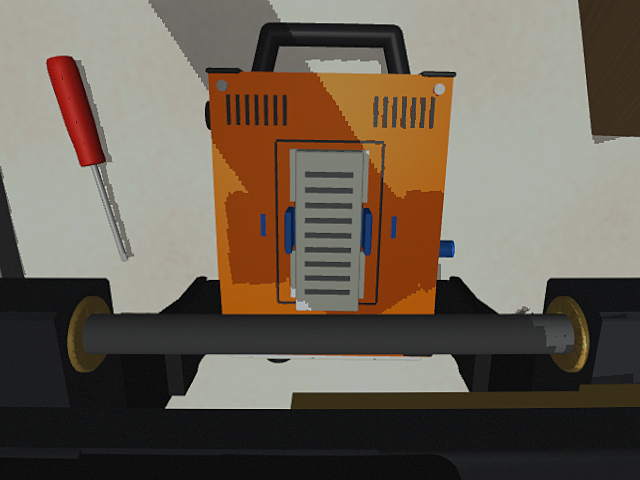

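The wrist view shows the vent with its handle up in the picture (image up = -x). Deck marks are at (263,225) and (394,227), tabs at (290,230) and (367,232), and the cover top has corners (296,150), (364,152), (358,310) and (297,308).

```bash
python3 - <<'E'
from h import *
c=calibration('wrist')
W=lambda p,z:atz('wrist',p,z,c)
T=lambda x,y:(180+(x-400)*.425,160+y*.425)
for n,w,t in(('markR',(263.5,225),T(630,183)),('markL',(393.5,227),T(505,170))): print(n,tri([ray('wrist',w,c),ray('top',t)]).round(4),W(w,.1).round(4))
cw=np.mean([(296,150),(364,152),(358,310),(297,308)],0); ct=T(*np.mean([(545,97),(603,100),(590,245),(525,243)],0))
print('covertop',tri([ray('wrist',cw,c),ray('top',ct)]).round(4),W(cw,.13).round(4))
for p in((221,86),(440,89)): print('screw',W(p,.1).round(4))
for p in((285,231),(371,233)): print('tab outer',W(p,.126).round(4))
for p in((276,140),(384,143),(377,305),(276,302)): print('line',W(p,.1).round(4))
E
```

```text
markR [0.5134 0.181  0.0759] [0.5095 0.1853 0.1   ]
markL [0.5288 0.2928 0.0573] [0.5203 0.2894 0.1   ]
covertop [0.524  0.2363 0.0717] [0.5109 0.2377 0.13  ]
screw [0.4013 0.1669 0.1   ]
screw [0.4176 0.3292 0.1   ]
tab outer [0.5098 0.2051 0.126 ]
tab outer [0.5169 0.2688 0.126 ]
line [0.4441 0.2031 0.1   ]
line [0.4535 0.2853 0.1   ]
line [0.5869 0.2722 0.1   ]
line [0.5767 0.1874 0.1   ]
```

```bash
python3 -m inch '[[[0.7,0.4,-3,-0.4],[0.7,0.4,-6,-0.4],[0.7,0.4,-8,-0.4],[0.7,0.4,-8,-0.4],[0.7,0.4,-8,-0.4]]]'
python3 - <<'E'
from h import *
from scipy.spatial.transform import Rotation as R
s=ctrl.sense(); c=calibration('wrist'); im=snap('wrist','w2.png'); 
np.save('c2.npy',c['camera_from_world'])
print(s['position'],np.degrees(np.arctan2(*R.from_quat(s['tcp_rot']).as_matrix()[[1,0],1])),s['ft_force'])
print('tcp px',proj('wrist',s['position'],c),'cam',ray('wrist',(320,240),c))
for t in('tab_left','tab_right'): print(t,[(np.round(d['pixel']).tolist(),round(d['conf'],2),atz('wrist',d['pixel'],.114,c).round(4).tolist()) for d in spotter.boxes_of('wrist',t)[:3]])
E
```

```text
time: 3.12
position: [0.5121, 0.2404, 0.1927]
tcp_rot: [0.047, 0.999, -0.0, -0.0]
ft_force: [0.4, -0.3, 1.8]
opening: 0.087
grip_force: 0.0
[0.5121156  0.24037154 0.19268966] 84.5847909046538 [ 0.38231868 -0.26713198  1.82923077]
tcp px [326.96147325 299.98856967] cam (array([0.44330955, 0.24728866, 0.35589203]), array([ 0.2559788 , -0.0427908 , -0.96573485]))
tab_left [([361.0, 256.0], 0.97, [0.5191, 0.2597, 0.114])]
tab_right [([259.0, 255.0], 0.73, [0.513, 0.2001, 0.114])]
```

View pics/w2.png

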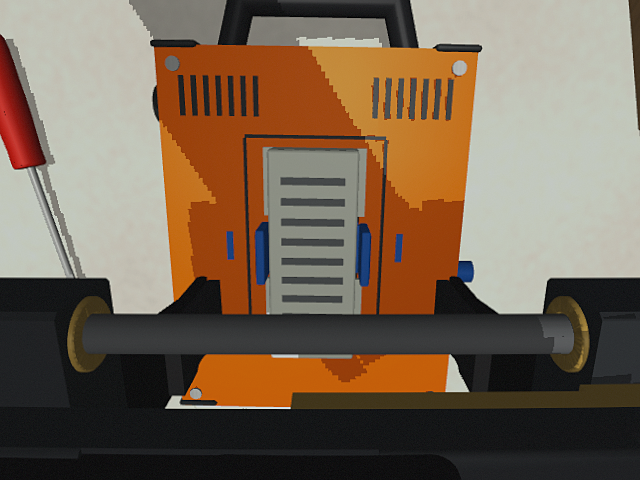

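The closer wrist view shows the tabs at (261,253) and (364,255), the deck marks at (230,245) and (398,247), and the deck screws at (171,63), (459,68) and (195,394). I triangulate these against the first wrist view.

```bash
python3 - <<'E'
from h import *
c2=calibration('wrist'); c1=dict(c2); M=np.array(c2['camera_from_world']).copy()
d=np.array([.50634541,.23244574,.27072834])-[.5121156,.24037154,.19268966]
M[:3,3]-=M[:3,:3]@d; c1['camera_from_world']=M
for n,a,b in(('markR',(263.5,225),(230,245)),('markL',(393.5,227),(398.5,247.5)),('scR',(221,86),(171.5,63)),('scL',(440,89),(459.5,68)),('tabR',(285.5,230),(256.5,252)),('tabL',(371.5,232),(369.5,254)),('coverR',(296,150),(267,149)),('coverL',(364,152),(360,149))):
    z=.126 if 'tab' in n else .13 if 'cov' in n else .1
    print(n,tri([ray('wrist',a,c1),ray('wrist',b,c2)]).round(4),'at z',atz('wrist',a,z,c1).round(4)[:2],atz('wrist',b,z,c2).round(4)[:2])
print(atz('wrist',(195,394),.1,c2).round(4))
E
```

```text
markR [0.5096 0.1821 0.1082] at z [0.5119 0.1809] [0.5113 0.1798]
markL [0.5264 0.2862 0.089 ] at z [0.5236 0.2848] [0.523  0.2845]
scR [0.4043 0.1657 0.1085] at z [0.4038 0.1636] [0.4026 0.1631]
scL [0.4209 0.3257 0.0978] at z [0.4214 0.3254] [0.4208 0.3247]
tabR [0.5121 0.2002 0.1209] at z [0.5116 0.2012] [0.51   0.2009]
tabL [0.5275 0.267  0.094 ] at z [0.5192 0.2647] [0.5173 0.2642]
coverR [0.4532 0.2173 0.1475] at z [0.4541 0.2159] [0.4539 0.2148]
coverL [0.4528 0.2559 0.2268] at z [0.46   0.2632] [0.4586 0.263 ]
[0.615  0.1389 0.1   ]
```

```bash
python3 - <<'E'
from h import *
from scipy.spatial.transform import Rotation as R
for _ in range(3):
    s=ctrl.sense(); c=calibration('wrist'); print(s['time'],s['position'].round(4) if hasattr(s['position'],'round') else s['position'],np.degrees(np.arctan2(*R.from_quat(s['tcp_rot']).as_matrix()[[1,0],1])),R.from_quat(s['tcp_rot']).as_matrix()[:,2].round(4),np.array(c['camera_from_world'])[:3,3].round(4))
    im=camera('wrist')
    for t in('tab_left','tab_right'):
        d=min(spotter.cut_out('wrist',t),key=lambda d:-d['conf']); q=np.argwhere(d['mask']); print(t,q.min(0)[::-1],q.max(0)[::-1])
E
```

```text
3.2667 [0.5136 0.2404 0.1946] 84.52291719531638 [ 0.0025  0.0017 -1.    ] [-0.2892 -0.4966  0.2368]
tab_left [355 220] [369 282]
tab_right [254 219] [267 280]
3.4167 [0.5134 0.2399 0.1939] 84.49314853366045 [ 0.0018  0.0013 -1.    ] [-0.2888 -0.496   0.2367]
tab_left [356 221] [370 282]
tab_right [254 219] [269 281]
3.5667 [0.513  0.2395 0.193 ] 84.48216688226198 [ 6.e-04  5.e-04 -1.e+00] [-0.2884 -0.4954  0.2368]
tab_left [357 222] [371 284]
tab_right [256 220] [269 282]
```

```bash
python3 -m inch '[[[0.2,-0.7,-1,-1],[0.2,-0.7,-2,-1.2],[0.2,-0.7,-2,-1.2],[0.2,-0.7,-2,-1.2],[0.2,-0.7,-2,-1.2]]]'
cat > m.py <<'E'
from h import *
from scipy.spatial.transform import Rotation as R
for _ in range(2):
    im=camera('wrist'); s=ctrl.sense(); c=calibration('wrist'); yaw=np.degrees(np.arctan2(*R.from_quat(s['tcp_rot']).as_matrix()[[1,0],1]))
    P=[]
    for t in('tab_left','tab_right'):
        d=max(spotter.cut_out('wrist',t),key=lambda d:d['conf']); q=np.argwhere(d['mask']); a,b=q.min(0),q.max(0)
        x=b[1] if 'left' in t else a[1]; r=q[q[:,1]==x,0].mean(); P.append(atz('wrist',(x+(.5 if 'left' in t else -.5),(a[0]+b[0])/2),.116,c)); print(t,a,b,P[-1].round(4))
    m=(P[0]+P[1])/2; v=P[0]-P[1]; u=np.array([np.cos(np.radians(yaw)),np.sin(np.radians(yaw))])
    print(s['time'],'tcp',np.round(s['position'],4),yaw.round(2),'mid',m.round(4),'w',np.linalg.norm(v).round(4),'ang',np.degrees(np.arctan2(v[1],v[0])).round(2),'dxy cm',(100*(m[:2]-s['position'][:2])).round(2),'along',(100*(m[:2]-s['position'][:2])@u).round(2), 'cmd?', s['ft_force'])
cv2.imwrite('pics/w3.png',im[:,:,::-1])
E
python3 m.py
```

```text
time: 4.13
position: [0.5147, 0.2324, 0.1722]
tcp_rot: [0.059, 0.998, -0.0, -0.0]
ft_force: [-0.6, 0.2, 0.4]
opening: 0.0869
grip_force: 0.0
tab_left [225 373] [293 390] [0.5192 0.2663 0.116 ]
tab_right [225 262] [293 278] [0.5111 0.1976 0.116 ]
4.1833 tcp [0.5149 0.2326 0.1725] 83.29 mid [0.5151 0.2319 0.116 ] w 0.0692 ang 83.28 dxy cm [ 0.03 -0.06] along -0.06 cmd? [-0.04395128  0.35851535  0.73817425]
tab_left [224 373] [292 388] [0.5187 0.2654 0.116 ]
tab_right [225 262] [294 278] [0.5116 0.1976 0.116 ]
4.3333 tcp [0.5149 0.2327 0.1728] 83.3 mid [0.5151 0.2315 0.116 ] w 0.0682 ang 83.98 dxy cm [ 0.02 -0.11] along -0.11 cmd? [ 0.08842373 -0.01559188 -0.69756595]
```

The pads are centred within 1 mm and aligned. Descending in two stages.

```bash
python3 -m inch '[[[0,-0.1,-1.5,0],[0,-0.1,-3,0],[0,-0.1,-4.5,0],[0,-0.1,-5.5,0],[0,-0.1,-5.8,0]]]'
python3 -m inch '[[[0,0,-0.2,0],[0,0,-0.4,0],[0,0,-0.6,0],[0,0,-0.6,0],[0,0,-0.6,0]]]'
```

```text
time: 4.85
position: [0.514, 0.2311, 0.1129]
tcp_rot: [0.059, 0.998, -0.001, -0.001]
ft_force: [0.5, -0.4, -0.1]
opening: 0.0866
grip_force: 0.0
time: 5.27
position: [0.515, 0.2316, 0.1089]
tcp_rot: [0.059, 0.998, 0.0, 0.0]
ft_force: [0.1, -0.7, 0.2]
opening: 0.0873
grip_force: 0.0
```

```bash
python3 -m inch '[[[0,0,-0.3,0],[0,0,-0.6,0],[0,0,-0.6,0],[0,0,-0.6,0],[0,0,-0.6,0]]]'
python3 -m inch '[[[0,0,0,0],[0,0,0,0],[0,0,0,0],[0,0,0,0],[0,0,0,0]]]' 0.5 6
```

```text
time: 5.68
position: [0.5148, 0.2314, 0.1025]
tcp_rot: [0.059, 0.998, -0.0, -0.0]
ft_force: [-0.2, -1.0, -0.2]
opening: 0.0873
grip_force: 0.0
time: 6.1
position: [0.5148, 0.2314, 0.1026]
tcp_rot: [0.059, 0.998, 0.0, 0.0]
ft_force: [-0.1, -0.2, 0.1]
opening: 0.0615
grip_force: 2.8
```

Contact, and still closing. I continue at low force, then firm up.

```bash
python3 -m inch '[[[0,0,0,0],[0,0,0,0],[0,0,0,0],[0,0,0,0],[0,0,0,0]]]' 0.4 9
python3 -m inch '[[[0,0,0,0],[0,0,0,0],[0,0,0,0],[0,0,0,0],[0,0,0,0]]]' 0.4 12.5
```

```text
time: 6.52
position: [0.5148, 0.2314, 0.1026]
tcp_rot: [0.059, 0.998, -0.0, 0.0]
ft_force: [-1.1, -0.6, 2.8]
opening: 0.0497
grip_force: 9.0
time: 6.93
position: [0.5148, 0.2314, 0.1026]
tcp_rot: [0.059, 0.998, -0.0, 0.0]
ft_force: [-1.8, -0.8, 5.9]
opening: 0.0497
grip_force: 12.5
```

Both tabs are at their stop (opening 50 mm). Now a slow straight pull, watching the force.

```bash
python3 -m inch '[[[0,0,0.05,0],[0,0,0.1,0],[0,0,0.15,0],[0,0,0.2,0],[0,0,0.2,0]]]'
```

```text
time: 7.35
position: [0.5146, 0.2314, 0.1032]
tcp_rot: [0.058, 0.998, -0.0, -0.0]
ft_force: [3.7, 1.4, -12.4]
opening: 0.0494
grip_force: 12.5
```

```bash
python3 -m inch '[[[0,0,0.1,0],[0,0,0.15,0],[0,0,0.2,0],[0,0,0.2,0],[0,0,0.2,0]]]'
```

```text
time: 7.77
position: [0.5142, 0.2312, 0.1048]
tcp_rot: [0.058, 0.998, -0.001, -0.001]
ft_force: [5.3, 3.4, -14.5]
opening: 0.0491
grip_force: 12.5
```

```bash
python3 -m inch '[[[0,0,0.1,0],[0,0,0.2,0],[0,0,0.3,0],[0,0,0.3,0],[0,0,0.3,0]]]'
python3 - <<'E'
from h import *
im=snap('wrist','w4.png'); b=snap('scene','s4.png')
cv2.imwrite('pics/c4.png',np.hstack([im[100:400,160:480],cv2.resize(b[210:310,340:440],(300,300),interpolation=2)])[:,:,::-1])
E
```

```text
time: 8.18
position: [0.5139, 0.231, 0.1087]
tcp_rot: [0.059, 0.998, -0.001, -0.001]
ft_force: [1.2, 0.4, -14.0]
opening: 0.0492
grip_force: 12.5
```

View pics/c4.png

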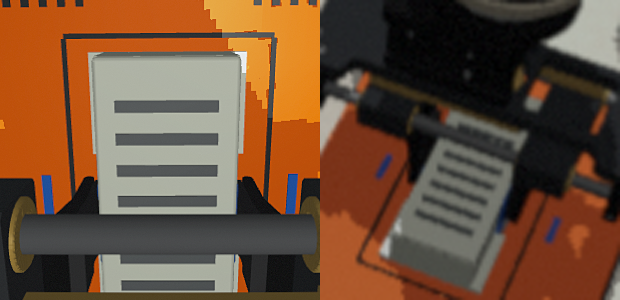

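The crop shows the pads squarely on the tabs, with the cover between the fingers and level. Continuing.

```bash
python3 -m inch '[[[0,0,0.1,0],[0,0,0.2,0],[0,0,0.3,0],[0,0,0.3,0],[0,0,0.3,0]]]'
```

```text
time: 8.7
position: [0.5147, 0.2312, 0.1127]
tcp_rot: [0.059, 0.998, -0.0, -0.0]
ft_force: [-2.6, -1.8, -9.7]
opening: 0.0496
grip_force: 12.4
```

```bash
python3 -m inch '[[[0,0,0.1,0],[0,0,0.2,0],[0,0,0.3,0],[0,0,0.4,0],[0,0,0.4,0]]]'
```

```text
time: 9.12
position: [0.5159, 0.2322, 0.1178]
tcp_rot: [0.059, 0.998, 0.001, 0.001]
ft_force: [0.2, -0.2, -1.0]
opening: 0.049
grip_force: 12.5
```

The cover came free, and the remaining force is about its weight. Raising straight up.

```bash
python3 -m inch '[[[0,0,0.8,0],[0,0,2,0],[0,0,4,0],[0,0,6,0],[0,0,8,0]]]'
python3 - <<'E'
from h import *
im=snap('wrist','w5.png'); b=snap('scene','s5.png')
cv2.imwrite('pics/c5.png',np.hstack([im[100:400,160:480],cv2.resize(b[180:330,320:470],(300,300),interpolation=2)])[:,:,::-1])
for n,t in(('scene','filter_mid'),('scene','cover'),('wrist','cover'),('scene','barb_left'),('wrist','filter_mid')): print(n,t,[(np.round(d['pixel']).tolist(),round(d['conf'],2)) for d in spotter.boxes_of(n,t)[:4]])
print(ctrl.sense()['ft_force'],ctrl.sense()['position'],ctrl.sense()['opening'])
E
```

```text
time: 9.53
position: [0.5156, 0.2319, 0.1997]
tcp_rot: [0.059, 0.998, 0.001, 0.001]
ft_force: [0.8, 0.8, -1.0]
opening: 0.0491
grip_force: 12.5
scene filter_mid [([387.0, 288.0], 0.67)]
scene cover [([462.0, 420.0], 0.74), ([474.0, 225.0], 0.65)]
wrist cover [([326.0, 244.0], 0.83)]Traceback (most recent call last):
  File "<stdin>", line 4, in <module>
ValueError: it knows: adaptor_blue_mid, adaptor_white_mid, bay, cover, cover_grip, filter_mid, screwdriver, spare_filter_mid, tab_left, tab_right, tray, tray_middle, vent
```

View pics/c5.png

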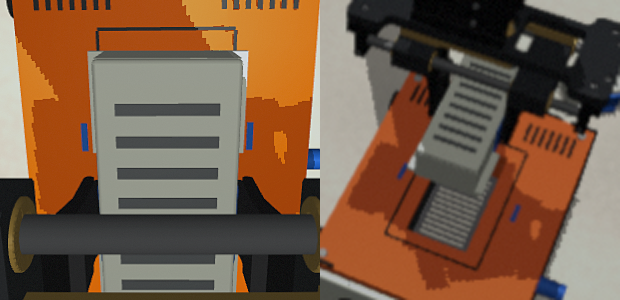

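The crop shows the cover hanging level from both tabs, with the filter still in the bay (scene ≈(387,288)). Carrying it to the tray.

```bash
python3 -m inch '[[[0,-1.5,0,0],[0,-4.5,0,0],[0,-8,0,0],[0,-11.5,0,0],[0,-15,0,0]]]'
python3 -m inch '[[[0,-3.5,0,0],[0.3,-7,0,0],[0.3,-10.5,0,0.5],[0.6,-14,0,1],[0.6,-17.5,0,1.5]]]'
python3 -m inch '[[[0.2,-3.5,0,0],[0.4,-7,0,1],[0.6,-9.5,-1,1],[0.6,-11,-2,1],[0.6,-11.4,-3,1]]]'
python3 - <<'E'
from h import *
im=snap('wrist','w6.png'); b=snap('scene','s6.png'); s=ctrl.sense()
print(s['position'],s['ft_force'],s['opening'],s['time'])
cv2.imwrite('pics/c6.png',np.hstack([cv2.resize(im,(400,300)),cv2.resize(b[150:375,0:300],(400,300))])[:,:,::-1])
for n in('wrist','scene'):
  for t in('tray','adaptor_white_mid','adaptor_blue_mid'): print(n,t,[(np.round(d['pixel']).tolist(),round(d['conf'],2)) for d in spotter.boxes_of(n,t)[:2]])
for p in([.528,-.206,.004],): print(proj('scene',p),proj('wrist',p))
E
```

```text
time: 10.2
position: [0.514, 0.079, 0.1958]
tcp_rot: [0.059, 0.998, -0.0, -0.001]
ft_force: [2.1, -0.5, -2.1]
opening: 0.0495
grip_force: 12.5
time: 10.62
position: [0.52, -0.0959, 0.196]
tcp_rot: [0.045, 0.999, -0.0, -0.0]
ft_force: [0.1, -0.3, -1.2]
opening: 0.0495
grip_force: 12.5
time: 11.03
position: [0.5252, -0.2117, 0.1656]
tcp_rot: [0.039, 0.999, -0.001, -0.0]
ft_force: [0.3, 0.6, -1.1]
opening: 0.0493
grip_force: 12.5
[ 0.52494839 -0.20795272  0.16424671] [ 0.3014593   1.46032629 -1.43460729] 0.04961663484537717 11.1333
wrist tray [([340.0, 152.0], 0.88)]
wrist adaptor_white_mid []
wrist adaptor_blue_mid []
scene tray [([166.0, 263.0], 0.66)]
scene adaptor_white_mid [([167.0, 307.0], 0.5)]
scene adaptor_blue_mid [([119.0, 285.0], 0.79)]
[173.27892359 249.75309968] [327.74930804 217.61086322]
```

View pics/c6.png

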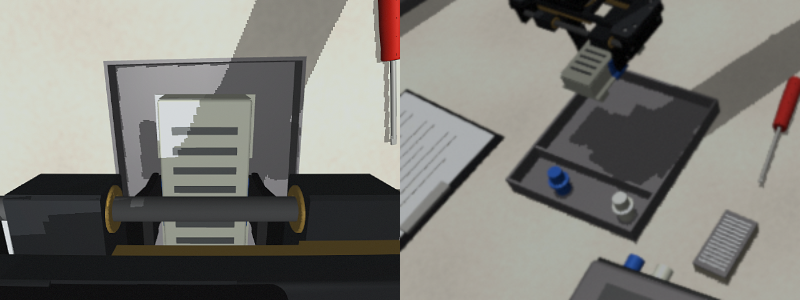

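The wrist view shows the cover centred in the large compartment: tray rim about (112–302, 60), cover about x 205. The scene view is consistent, and the adaptors are untouched. Lowering.

```bash
python3 -m inch '[[[0.4,0.1,-3,0],[0.4,0.1,-6,0],[0.4,0.1,-8.5,0],[0.4,0.1,-11,0],[0.4,0.1,-12.3,0]]]'
python3 -m inch '[[[0,0,-0.2,0],[0,0,-0.4,0],[0,0,-0.6,0],[0,0,-0.6,0],[0,0,-0.6,0]]]'
```

```text
time: 11.85
position: [0.5298, -0.2053, 0.0411]
tcp_rot: [0.036, 0.999, 0.0, -0.001]
ft_force: [-0.1, 0.2, -1.4]
opening: 0.0495
grip_force: 12.5
time: 12.27
position: [0.5316, -0.2067, 0.0386]
tcp_rot: [0.037, 0.999, -0.0, 0.001]
ft_force: [-0.5, -0.2, -1.5]
opening: 0.0494
grip_force: 12.5
```

```bash
python3 -m inch '[[[0,0,-0.3,0],[0,0,-0.6,0],[0,0,-0.9,0],[0,0,-1.1,0],[0,0,-1.1,0]]]'
```

```text
time: 12.68
position: [0.5305, -0.2065, 0.026]
tcp_rot: [0.037, 0.999, 0.0, -0.0]
ft_force: [0.4, 0.3, -1.7]
opening: 0.0495
grip_force: 12.5
```

```bash
python3 -m inch '[[[0,0,-0.1,0],[0,0,-0.2,0],[0,0,-0.3,0],[0,0,-0.3,0],[0,0,-0.3,0]]]'
```

```text
time: 13.1
position: [0.5308, -0.2067, 0.0236]
tcp_rot: [0.037, 0.999, -0.0, 0.0]
ft_force: [-1.4, -0.6, 1.6]
opening: 0.0495
grip_force: 12.5
```

```bash
python3 -m inch '[[[0,0,-0.05,0],[0,0,-0.1,0],[0,0,-0.1,0],[0,0,-0.1,0]]]'
```

```text
time: 13.43
position: [0.531, -0.2066, 0.0233]
tcp_rot: [0.037, 0.999, 0.0, 0.0]
ft_force: [-4.1, 2.0, 11.4]
opening: 0.0494
grip_force: 12.5
```

It is firmly on the floor. I relieve slightly, then open in stages.

```bash
python3 -m inch '[[[0,0,0.1,0],[0,0,0.1,0],[0,0,0.1,0]]]' - 6
python3 -m inch '[[[0,0,0,0],[0,0,0,0],[0,0,0,0],[0,0,0,0]]]' 0.65
python3 -m inch '[[[0,0,0,0],[0,0,0,0],[0,0,0,0],[0,0,0,0],[0,0,0,0]]]' 1
```

```text
time: 13.68
position: [0.5309, -0.2065, 0.0234]
tcp_rot: [0.037, 0.999, -0.0, 0.0]
ft_force: [-1.2, 1.5, 0.5]
opening: 0.05
grip_force: 6.0
time: 14.02
position: [0.5308, -0.2065, 0.0234]
tcp_rot: [0.037, 0.999, -0.0, 0.0]
ft_force: [0.4, -0.7, -1.0]
opening: 0.0565
grip_force: 3.9
time: 14.43
position: [0.5308, -0.2066, 0.0235]
tcp_rot: [0.037, 0.999, -0.0, -0.0]
ft_force: [0.0, 0.6, 0.5]
opening: 0.0817
grip_force: 0.0
```

```bash
python3 -m inch '[[[0,0,0,0],[0,0,0.3,0],[0,0,1,0],[0,0,2.5,0],[0,0,5,0]]]' 1
python3 -m inch '[[[0,0,3,0],[0,0,6,0],[0,0,9,0],[0,0,12,0],[0,0,12,0]]]'
python3 -m inch '[[[0,3,0,0],[0,7,0,0],[0,11,0,0],[0,15,0,0],[0,15,0,0]]]'
python3 - <<'E'
from h import *
b=snap('scene','s7.png'); t=snap('top','t7.png'); s=ctrl.sense()
print(s['position'],s['opening'],s['ft_force'],s['time'])
cv2.imwrite('pics/c7.png',np.hstack([cv2.resize(b[170:380,60:480],(400,200)),cv2.resize(t[140:320,190:530],(400,212))[:200]])[:,:,::-1])
for n,k in(('scene','cover'),('top','cover'),('scene','filter_mid'),('scene','adaptor_blue_mid'),('scene','adaptor_white_mid')): print(n,k,[(np.round(d['pixel']).tolist(),round(d['conf'],2)) for d in spotter.boxes_of(n,k)[:4]])
cv2.imwrite('pics/c7.png',np.hstack([cv2.resize(b[180:340,70:280],(400,305),interpolation=2),cv2.resize(t[140:305,310:526],(400,305),interpolation=2)])[:,:,::-1])
E
```

```text
time: 14.85
position: [0.5294, -0.2061, 0.0727]
tcp_rot: [0.037, 0.999, 0.0, -0.002]
ft_force: [0.2, 0.3, -0.2]
opening: 0.0868
grip_force: 0.0
time: 15.27
position: [0.5333, -0.208, 0.2001]
tcp_rot: [0.037, 0.999, -0.001, 0.004]
ft_force: [0.6, -1.3, 1.0]
opening: 0.0872
grip_force: 0.0
time: 15.68
position: [0.531, -0.0476, 0.1937]
tcp_rot: [0.032, 0.999, 0.002, -0.0]
ft_force: [0.6, 0.4, 0.4]
opening: 0.0867
grip_force: 0.0
[ 0.53090545 -0.05471699  0.19388338] 0.08721569952107132 [ 0.55635527 -0.46540762 -0.55661944] 15.7833
scene cover [([462.0, 418.0], 0.96), ([172.0, 244.0], 0.81), ([461.0, 221.0], 0.58)]
top cover [([414.0, 255.0], 0.67), ([202.0, 359.0], 0.6), ([238.0, 243.0], 0.37)]
scene filter_mid [([387.0, 284.0], 0.98)]
scene adaptor_blue_mid [([119.0, 285.0], 0.72)]
scene adaptor_white_mid [([169.0, 308.0], 0.75), ([185.0, 248.0], 0.51)]
```

View pics/c7.png

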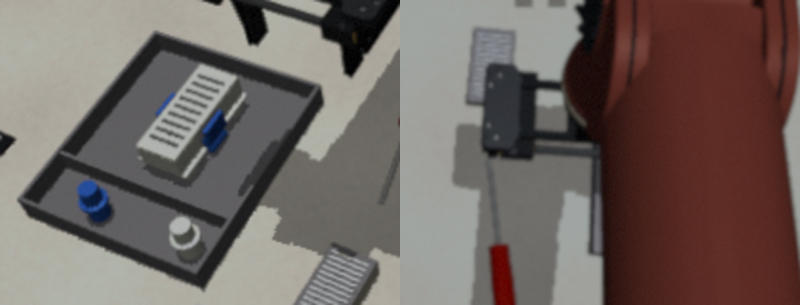

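The cover stands upright in the large compartment (scene ≈(172,244)), both tabs are sprung out, and the adaptors, spare filter and screwdriver are undisturbed. The filter is still in the bay at (387,284). I let the arm settle and hand in.

```bash
python3 -m inch '[[[0,0,0,0],[0,0,0,0],[0,0,0,0],[0,0,0,0],[0,0,0,0]]]' && python3 -c "
from rig import ctrl
print(ctrl.finish_job())"
```

```text
time: 16.45
position: [0.5308, -0.0566, 0.1934]
tcp_rot: [0.037, 0.999, -0.0, -0.0]
ft_force: [0.2, -0.8, 0.6]
opening: 0.0871
grip_force: 0.0
the job is handed in; nothing more can be done
None
```

The cover is out and standing upright in the tray's large compartment, the filter is still seated in the bay, and the job was handed in at about 16.5 s (no verdict was returned).

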